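Refit the spindle of the bench press roller

ROBOT

A 6-joint arm with a two-finger parallel gripper is mounted at the origin on a cart in front of the work surface, level with it; the furniture and walls round the work are solid. World frame = base frame: x ahead of the robot, y to its left, z up, the work surface at z = 0. Lengths are in m, angles in rad, forces in N, time in s.
With the tool pointing down it reaches from about 0.325 to 0.9 m from the base axis. Payload 6.1 kg.
Tool frame: the origin (TCP) lies on the centre line of the jaws, within the pads' length; the fingertips stand 19 mm ahead of it and the grasp point (between the pads) is the TCP; z points along the fingers, y is the line along which they close (so a half turn about z gives the same grasp; the last joint's range is limited). The gripper opens to 85 mm and grips with 20 to 120 N. Pads are 22 mm wide; open, the fingers measure 114 mm over their backs; the gripper's body (76 mm by 85 mm) begins 54 mm behind the grasp point. The pads swing forward as they close: fully open they stand 13 mm farther back than shut.
Start: joints at [-1.446, 0.22, 1.526, -0, 1.395, -0.126], TCP at [0.155, -0.605, 0.25] pointing down, gripper open.
Joint ranges: [-2.98, 2.98], [-0.91, 2.08], [0.09, 2.57], [-1.24, 4.39], [0.2, 2.65], [-2.68, 2.68]. Speed limits (rad/s): [2.57, 2.57, 3.01, 3.14, 3.14, 3.14].

INTERFACE

Orientations are given as a unit quaternion [x, y, z, w].
In Python, from plant import * gives the robot as it stands.
- The arm moves only by the tool move_arm, never from a script. Its arguments are lists of equal length, an entry for each row: "rot": the turn, a rotation vector about the tool's x, y, z each as a share of 60 degrees, from -1 to 1, a list of three; "slide": the shift along the tool's x, y, z each as a share of 400 mm, from -1 to 1, a list of three; "grip": the opening, from -1 (shut) to 1 (fully open). A call has 1 to 8 rows; each row is the pose to reach, as a shift and turn from the pose commanded when the call began, along the tool's axes at that moment; what a row does not reach only later rows make up. A row lasts 1/10 s, in which the tool goes at most 50 mm and 8.59 degrees, less where a joint would pass 70% of its speed; a pose out of reach is approached as far as the arm can. A call with a number of a shift or a turn outside -1 to 1 is refused whole. A call with a gripper value outside its range is refused whole. The fingers move at their own pace and stop on an object; "newtons" is the grip in N (left out, the last holds). Time passes only in rows, so rows that repeat a pose let the fingers close. It gives the time, the measured TCP pose, the force, the opening and the grip force at its end, in the units of the state.
- get_obs(): the state, without advancing time (a new reading comes with each control period).
- read_camera(name): name is "side" or "top"; returns the picture (384x512x3 uint8, red, green, blue); there is no depth.
- camera_info(name): a dict with "fx", "fy", "cx", "cy" (pixels), "eye" and "rotation" of the camera in the world. Camera axes: x right, y down, z forward; pixel columns grow to the right and rows downward; lengths in m; the calibration is good to about 2 mm. A picture is of the moment at which its call begins. camera_info takes no time and is no camera call.
- hand_in(): hands the job in; it is judged then, once.
The state is a dict: "time": time; "joint_pos": joint angles; "joint_vel": joint speeds; "effort": joint torques, N m; "position": TCP position; "orientation": TCP orientation; "ft_force": force on the tool from outside, world axes, zero at the start; "ft_torque": the same for the moment, N m; "finger_gap": finger opening in m; "gripper_force": force on a finger pad.
Only numpy, scipy, OpenCV 4.12 (cv2) and the standard library are available. Lean on these libraries where they do the work, as an engineer would, in place of code of your own. Each camera call takes 0.05 s, during which the arm holds its last target. There are 200 camera calls.

TASK

The press roller lies in its frame but its spindle has been pulled out and lies half under the low ledge. Fetch the spindle and thread it, plain end first, through the near cheek, the roller and the far cheek, and push it fully home until its square head sits against the near cheek, with the roller still resting in the frame.

Things in the scene. Friction and masses are not known exactly. Their poses are not given: they have to be found in the camera images.
- spindle: Steel spindle, 0.1 to 0.2 kg: round shaft, 14 mm diameter, 150 mm long (last 6 mm tapered to 9 mm), with a square head 20 x 20 mm, 26 mm long. Origin: on the axis, at the shoulder where they meet; shaft to -y, head to +y, head's flats facing x and z. 70 to 100 mm of its plain end stick out from under the ledge. Lying on the bench: origin 10 mm up, tip 3 mm lower (0.02 rad nose down).
- spindle_tip (a point): Centre of the plain end of the spindle, on its axis, 150 mm from the origin.
- spindle_head (a point): Centre of the spindle's square head, 13 mm from the origin.
- frame: Roller frame, fixed: wooden base 110 (x) x 130 (y) x 12 mm, origin at its underside's centre; two steel cheeks 60 mm wide (x), 10 mm thick (y), tops 84 mm above the bench, with 18 mm bores on one level axis along y, 62 mm above the bench. Outer faces at y = +48 mm (near cheek, on the robot's left, where the spindle enters) and -48 mm (far). Rails between them carry the roller.
- bore_near (a point): Mouth of the bore in the near cheek: on the bore axis, in the cheek's outer (+y) face.
- bore_far (a point): Far end of the bore in the far cheek: on the bore axis, in its outer (-y) face, 96 mm from bore_near.
- roller: Dark hard-rubber roller, 56 mm diameter, 68 mm long over its brass bush, through bore 24 mm, 0.25 kg, loose; it rests on the rails between the cheeks with its bore in line with the cheeks' bores. Origin: its centre; its axis is y.
- ledge: Low wooden ledge, fixed: board 190 (x) x 120 (y) x 14 mm, underside 38 mm and top 52 mm above the bench, closed at the back (+y) and both ends, open at the front (-y). Two thread spools up to 58 mm high stand on its back half. Origin: bench level under its centre.
- ledge_edge (a point): Middle of the ledge's open front edge, at bench level; the ledge's -y points away from the ledge, the way the spindle comes out.
There are look-alikes about, which are no part of the job. What is shaped like the frame but orange is not meant.

How it is judged:
By the outcome, as a careful person would: the job done as asked, in the order asked, and still so for the second after the job is handed in, with the robot touching nothing.
It also fails if it takes over 56 s, if anything falls off the work surface, if the arm or the gripper's body presses on something with over 40 N, if the wrist force passes 120 N, or if a joint passes its speed limit or range.

## Working session

There is one attempt and no reset: what is moved stays moved. The work goes in short steps, Python scripts to look and compute and a tool call to move; the robot and the scene stay as the last step left them, time stands still between calls to the robot, and variables do not carry over. Pictures are saved under pics/ and viewed, at most 10 in all, crops included, and the job is handed in when it is done.

Besides the shell and the picture viewer there is one more tool, called by a JSON object that holds its "api" and its "payload", one argument or row to a line. move_arm: Moves the arm, as the interface text tells. Shift numbers are shares of 400 mm and turn numbers shares of 60 degrees, none past 1 either way. Its arguments: {"type":"object","properties":{"rot":{"type":"array"},"slide":{"type":"array"},"grip":{"type":"array"},"newtons":{"type":"number"}},"required":["rot","slide","grip"]}

```bash
ls; mkdir -p pics; python3 - <<'E'
from plant import *
import cv2,numpy as np
for n in("top","side"):
    im=read_camera(n); cv2.imwrite(f"pics/{n}0.png",im[:,:,::-1]); 
    c=camera_info(n); print(n,{k:np.round(v,4).tolist() for k,v in c.items()})
print(get_obs())
E
```

```text
pics
top {'fx': 421.788, 'fy': 421.788, 'cx': 254.1404, 'cy': 192.2481, 'eye': [0.344, 0.0725, 0.9628], 'rotation': [-0.6978, 0.7127, -0.0487, 0.0529]}
side {'fx': 363.4061, 'fy': 363.4061, 'cx': 252.5196, 'cy': 194.8532, 'eye': [0.6651, 0.5021, 0.811], 'rotation': [0.2202, 0.9355, -0.2686, -0.0648]}
{'time': 0.1, 'joint_pos': array([-1.44610949e+00,  2.21176592e-01,  1.52748908e+00,  1.25143632e-05,
        1.39471680e+00, -1.26087067e-01]), 'joint_vel': array([-0.00040356, -0.00149949, -0.00177644,  0.00091919,  0.00156745,
        0.00057891]), 'effort': array([ 4.34016993e-04, -4.98244321e+01, -3.90545833e+01, -2.45033807e-04,
        5.67939074e-03, -1.58483437e-05]), 'position': array([ 0.15503962, -0.60493482,  0.24929448]), 'orientation': array([ 9.92149090e-01,  1.25057512e-01,  6.78598949e-06, -8.94905123e-04]), 'ft_force': array([-0.15383604,  0.73784497, -0.91750521]), 'ft_torque': array([ 0.04936993, -0.0176369 , -0.03669273]), 'gripper_force': 0.0, 'finger_gap': 0.08545674871365633}
```

View pics/top0.png

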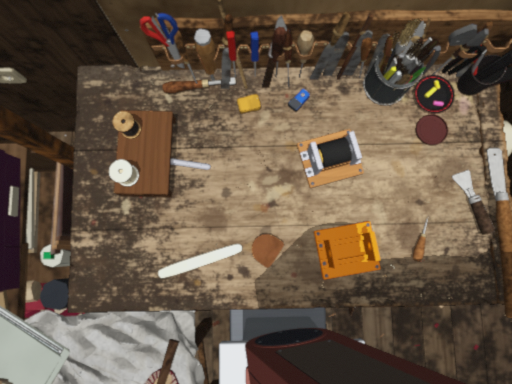

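View pics/side0.png

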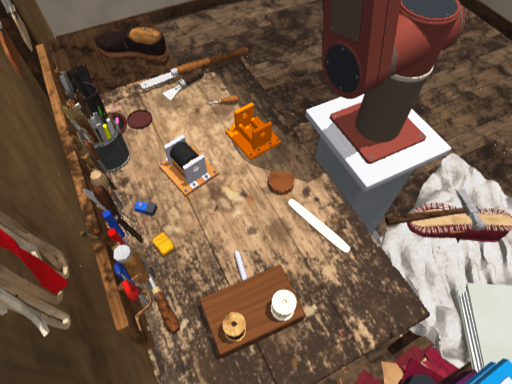

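The top view shows the ledge at about (145,153), with a grey rod sticking out of it from (172,162) to (210,167). The frame with the black roller is at (330,157), and the orange look-alike is at (348,250). The white slat at (200,260) is not round steel and is not under the ledge. The rod at (190,164) fits the spindle. I'll confirm this in an enlarged crop.

```bash
cat > h.py <<'E'
import numpy as np,cv2
from plant import *
from scipy.spatial.transform import Rotation as R
def ray(n,u,v):
    c=camera_info(n);d=R.from_quat(c["rotation"]).apply([(u-c["cx"])/c["fx"],(v-c["cy"])/c["fy"],1]);return np.array(c["eye"]),d
def onz(n,u,v,z):
    e,d=ray(n,u,v);return e+d*(z-e[2])/d[2]
def two(a,b):
    e1,d1=ray("top",*a);e2,d2=ray("side",*b)
    s=np.linalg.lstsq(np.c_[d1,-d2],e2-e1,rcond=None)[0]
    p,q=e1+s[0]*d1,e2+s[1]*d2;return (p+q)/2,np.linalg.norm(p-q)
def proj(n,p):
    c=camera_info(n);q=R.from_quat(c["rotation"]).inv().apply(np.array(p)-c["eye"]);return np.array([c["cx"]+c["fx"]*q[0]/q[2],c["cy"]+c["fy"]*q[1]/q[2]])
E
python3 - <<'E'
from h import *
t=cv2.imread("pics/top0.png");s=cv2.imread("pics/side0.png")
a=cv2.resize(t[100:200,110:240],None,fx=3,fy=3,interpolation=cv2.INTER_CUBIC)
b=cv2.resize(t[120:200,290:370],None,fx=3.75,fy=3.75,interpolation=cv2.INTER_CUBIC)
c=cv2.resize(s[235:295,200:280],None,fx=4.875,fy=4.875,interpolation=cv2.INTER_CUBIC)[:290]
d=cv2.resize(s[130:195,155:220],None,fx=4.61,fy=4.46,interpolation=cv2.INTER_CUBIC)[:290,:300]
cv2.imwrite("pics/crop1.png",np.vstack([np.hstack([a,b]),np.hstack([c,d])]))
E
```

```text
(no output)
```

View pics/crop1.png

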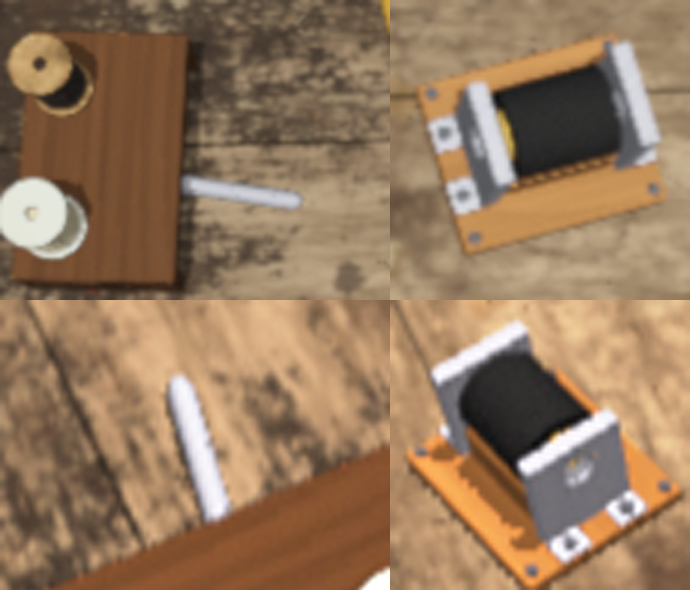

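The crop confirms it: a plain steel rod coming out from under the ledge, and a frame with light wood, grey cheeks and a black roller. The near cheek's bore faces the ledge, at about side pixel (196,168). Next I'll measure.

```bash
cat > meas.py <<'E'
from h import *
def comps(n,im,box,lo_v,max_s,tag):
    x0,y0,x1,y1=box;hsv=cv2.cvtColor(im,cv2.COLOR_BGR2HSV)[y0:y1,x0:x1]
    m=((hsv[...,2]>lo_v)&(hsv[...,1]<max_s)).astype(np.uint8)
    k,l,st,ce=cv2.connectedComponentsWithStats(m)
    out=[]
    for i in range(1,k):
        if st[i,4]<12: continue
        ys,xs=np.where(l==i);p=np.c_[xs+x0,ys+y0].astype(np.float32)
        r=cv2.minAreaRect(p);mu=p.mean(0);w,v=np.linalg.eigh(np.cov(p.T));q=(p-mu)@v[:,1]
        out.append((mu,mu+v[:,1]*q.min(),mu+v[:,1]*q.max(),len(p)))
        print(tag,len(p),"c",mu.round(1),"ends",out[-1][1].round(1),out[-1][2].round(1),"wh",np.round(r[1],1))
    return out
E
python3 - <<'E'
from meas import *
t=cv2.imread("pics/top0.png");s=cv2.imread("pics/side0.png")
for lv in(140,160): comps("top",t,(170,152,216,176),lv,60,f"rod top{lv}"); comps("side",s,(228,245,255,285),lv,60,f"rod side{lv}")
for lv in(150,180,200): comps("top",t,(295,125,368,190),lv,50,f"ch top{lv}");comps("side",s,(155,130,220,195),lv,50,f"ch side{lv}")
print(t[165,172:214].tolist()[::6]); print(t[140:175:3,312].tolist())
for p in((184*.333+110,100+190/3),(192/3+110,100+34/3),(178/3+110,100+285/3)): print("ledge pts z52",onz("top",*p,.052).round(4))
for p in((297.5,144),(310.3,186.7),(363.1,172.5)): print("base",onz("top",*p,.012).round(4))
print("bore side ray at z62",onz("side",196.2,167.7,.062).round(4))
E
```

```text
rod top140 253 c [191.7 164.2] ends [210.2 166.9] [171.8 161.2] wh [38.7  7.1]
rod side140 168 c [240.4 264.9] ends [235.9 250. ] [244.7 279.1] wh [30.4  5.7]
rod top160 204 c [191.7 164.3] ends [210.2 167. ] [172.8 161.6] wh [37.8  6.9]
rod side160 164 c [240.5 265. ] ends [236. 250.] [244.7 279.1] wh [30.4  5.6]
ch top150 183 c [355.5 146.3] ends [351.4 130.9] [360.  162.5] wh [32.8  7.9]
ch top150 165 c [316.2 155.3] ends [312.3 141.9] [320.1 168.7] wh [27.9  7.8]
ch top150 62 c [304.2 155.3] ends [303.2 151. ] [305.1 159.6] wh [8.7 7.5]
ch top150 64 c [309.1 171.6] ends [307.5 167.4] [310.7 175.9] wh [8.9 7.3]
ch side150 101 c [173.8 141.3] ends [183.6 135.4] [164. 147.] wh [ 4.3 22.8]
ch side150 99 c [193.2 161.5] ends [203.2 155.3] [183. 168.] wh [ 4.1 23.9]
ch side150 19 c [195.6 168.7] ends [198. 167.] [193.3 170.4] wh [3.6 5.4]
ch side150 37 c [205.5 176. ] ends [209. 175.] [202.  177.1] wh [5.8 6.9]
ch side150 44 c [193.2 184.2] ends [196.5 182.2] [189.8 186.3] wh [5.8 7.8]
ch top180 144 c [355.4 144.5] ends [351.2 131.2] [359.4 157.5] wh [27.6  5.3]
ch top180 137 c [316.5 
[... 1212 characters left out ...]
.9 177.2] ends [202.4 175.5] [205.6 179.3] wh [5.  2.8]
ch side200 32 c [193.3 184.6] ends [196.4 182.2] [190.6 186.8] wh [4.9 7.1]
[[54, 62, 72], [143, 150, 158], [178, 174, 174], [204, 197, 197], [214, 208, 206], [210, 203, 202], [190, 183, 182]]
[[96, 156, 208], [219, 213, 214], [217, 209, 208], [169, 162, 162], [110, 106, 105], [133, 127, 126], [163, 158, 156], [112, 107, 107], [94, 91, 92], [112, 109, 112], [196, 191, 190], [222, 216, 215]]
ledge pts z52 [0.5444 0.2581 0.052 ]
ledge pts z52 [0.6636 0.2529 0.052 ]
ledge pts z52 [0.4739 0.2618 0.052 ]
base [ 0.5924 -0.0259  0.012 ]
base [ 0.4918 -0.0515  0.012 ]
base [ 0.522  -0.1735  0.012 ]
bore side ray at z62 [ 0.5454 -0.0539  0.062 ]
```

```bash
python3 - <<'E'
from h import *
np.set_printoptions(suppress=True,precision=4)
N=onz("top",316.55,154.9,.084);F=onz("top",355.3,144.5,.084)
Ns=onz("side",193.1,161.3,.084);Fs=onz("side",173.65,141,.084)
print("near top",N,Ns,two((316.55,154.9),(193.1,161.3)));print("far top",F,Fs,two((355.3,144.5),(173.65,141)))
for a,b in((N,F),(Ns,Fs)):
    print("dist",np.linalg.norm(a-b),"ctr",(a+b)/2,"yaw of +y axis",np.degrees(np.arctan2(-(a-b)[0],(a-b)[1])))
for e in(((312.6,141.8),(320.5,168.1)),((351.2,131.3),(359.4,157.4))):
    d=onz("top",*e[0],.084)-onz("top",*e[1],.084);print("cheek x len",np.linalg.norm(d),np.degrees(np.arctan2(d[1],d[0])))
print("rod ctr/tip/edge top",onz("top",191.7,164.25,.01),onz("top",210.5,166.9,.008),onz("top",172.8,161.5,.01))
print("rod side",onz("side",236,249.7,.008),onz("side",244.7,279.1,.01),onz("side",240.4,264.9,.01))
print(two((210.5,166.9),(236,249.7)))
E
```

```text
near top [ 0.5488 -0.0581  0.084 ] [ 0.5485 -0.0595  0.084 ] (array([ 0.5486, -0.058 ,  0.0858]), np.float64(0.00045650495977760737))
far top [ 0.5697 -0.1417  0.084 ] [ 0.5694 -0.1437  0.084 ] (array([ 0.5694, -0.1414,  0.0863]), np.float64(0.0006915943119839499))
dist 0.08618802310732067 ctr [ 0.5593 -0.0999  0.084 ] yaw of +y axis 14.017400323813137
dist 0.08673863357497424 ctr [ 0.5589 -0.1016  0.084 ] yaw of +y axis 13.920040358641364
cheek x len 0.059451346954045976 14.028783683651898
cheek x len 0.059381759416082466 13.97447224260681
rod ctr/tip/edge top [0.5504 0.2195 0.01  ] [0.5437 0.1763 0.008 ] [0.5579 0.2632 0.01  ]
rod side [0.5422 0.1733 0.008 ] [0.5554 0.2481 0.01  ] [0.5495 0.2131 0.01  ]
(array([0.5428, 0.1756, 0.0132]), np.float64(0.0005082541124930064))
```

Both views agree within about 2 mm:
- **Frame:** centre about (0.559, -0.101), yaw +14.0°. The cheek spacing comes to 86 mm against 86 expected, and the cheek width to 59.4 mm against 60.
- **bore_near:** about (0.5475, -0.054, 0.062).
- **Spindle:** tip about (0.543, 0.175), axis towards the head about (0.161, 0.987).

Starting the move now.

{"api": "move_arm", "payload": {
  "rot": [
    [0,0,-0.55],
    [0,0,-0.55],
    [0,0,-0.55],
    [0,0,-0.55],
    [0,0,-0.55],
    [0,0,-0.55],
    [0,0,-0.55],
    [0,0,-0.55]
  ],
  "slide": [
    [0.645,-0.765,0],
    [0.645,-0.765,0],
    [0.645,-0.765,0],
    [0.645,-0.765,0],
    [0.645,-0.765,0],
    [0.645,-0.765,0],
    [0.645,-0.765,0],
    [0.645,-0.765,0]
  ],
  "grip": [1,1,1,1,1,1,1,1]
}}

```text
time: 0.9
position: [0.3292, -0.2432, 0.2501]
orientation: [0.916, 0.401, 0.0, 0.0]
ft_force: [0.8, -0.8, -0.4]
finger_gap: 0.0855
gripper_force: 0.0
```

```bash
cat > plan.py <<'E'
from h import *
np.set_printoptions(suppress=True,precision=4)
def plan(p,yaw,pitch=0):
    """target TCP p, tool x at world yaw (deg), tool down; pitch = tilt (deg) about tool y. Prints shares."""
    o=get_obs();R0=R.from_quat(o["orientation"])
    Rt=R.from_matrix(np.c_[[np.cos(np.radians(yaw)),np.sin(np.radians(yaw)),0],[np.sin(np.radians(yaw)),-np.cos(np.radians(yaw)),0],[0,0,-1]])*R.from_euler("y",pitch,degrees=True)
    s=R0.inv().apply(np.array(p)-o["position"])/.4;r=(R0.inv()*Rt).as_rotvec()/np.radians(60)
    x=R0.as_matrix()
    print("t",round(o["time"],2),"pos",o["position"],"yaw",np.degrees(np.arctan2(x[1,0],x[0,0])).round(2),"z",x[:,2],"gap",round(o["finger_gap"],4),"gf",round(o["gripper_force"],1),"F",o["ft_force"].round(1),"J",o["joint_pos"].round(2))
    print("slide",s.round(4),"rot",r.round(4),"mm",np.linalg.norm(s*400).round(1))
E
python3 -c "
from plan import *
plan((.55,.216,.13),80.7)"
```

```text
t 0.9 pos [ 0.3292 -0.2432  0.2501] yaw 47.33 z [ 0.0002  0.0001 -1.    ] gap 0.0855 gf 0.0 F [ 0.8 -0.8 -0.4] J [-0.83 -0.32  2.05  0.    1.42 -0.09]
slide [ 1.2182 -0.3722  0.3003] rot [ 0.0001 -0.0001 -0.5561] mm 523.5
```

{"api": "move_arm", "payload": {
  "rot": [
    [0,0,-0.556],
    [0,0,-0.556],
    [0,0,-0.556],
    [0,0,-0.556],
    [0,0,-0.556],
    [0,0,-0.556],
    [0,0,-0.556],
    [0,0,-0.556]
  ],
  "slide": [
    [0.85,-0.26,0.05],
    [0.85,-0.26,0.05],
    [0.85,-0.26,0.05],
    [0.85,-0.26,0.05],
    [0.85,-0.26,0.05],
    [0.85,-0.26,0.05],
    [0.85,-0.26,0.05],
    [0.85,-0.26,0.05]
  ],
  "grip": [1,1,1,1,1,1,1,1]
}}

```text
time: 1.7
position: [0.4834, 0.08, 0.2295]
orientation: [0.76, 0.65, 0.0, -0.001]
ft_force: [0.1, 0.0, 0.2]
finger_gap: 0.0853
gripper_force: 0.0
```

```bash
python3 -c "
from plan import *
plan((.55,.216,.08),80.7)"
```

```text
t 1.7 pos [0.4834 0.08   0.2295] yaw 81.03 z [-0.0008  0.0017 -1.    ] gap 0.0853 gf 0.0 F [0.1 0.  0.2] J [ 0.   -0.09  1.89  0.    1.34  0.16]
slide [0.3613 0.1119 0.3741] rot [-0.001  -0.0015  0.0054] mm 212.8
```

{"api": "move_arm", "payload": {
  "rot": [
    [0,0,0.005],
    [0,0,0.005],
    [0,0,0.005],
    [0,0,0.005],
    [0,0,0.005],
    [0,0,0.005],
    [0,0,0.005]
  ],
  "slide": [
    [0.361,0.112,0.374],
    [0.361,0.112,0.374],
    [0.361,0.112,0.374],
    [0.361,0.112,0.374],
    [0.361,0.112,0.374],
    [0.361,0.112,0.374],
    [0.361,0.112,0.374]
  ],
  "grip": [1,1,1,1,1,1,1]
}}

```text
time: 2.4
position: [0.5505, 0.2099, 0.0816]
orientation: [0.764, 0.646, 0.0, 0.0]
ft_force: [0.4, -0.3, 0.3]
finger_gap: 0.0854
gripper_force: 0.0
```

```bash
python3 - <<'E'
from plan import *
plan((.5498,.216,.022),80.7)
s=read_camera("side")[:,:,::-1];t=read_camera("top")[:,:,::-1]
cv2.imwrite("pics/c2.png",np.hstack([cv2.resize(s[190:310,180:300],(400,400),interpolation=2),cv2.resize(t[110:230,130:250],(400,400),interpolation=2)]))
E
```

```text
t 2.4 pos [0.5505 0.2099 0.0816] yaw 80.43 z [ 0.0005 -0.0004 -1.    ] gap 0.0854 gf 0.0 F [ 0.4 -0.3  0.3] J [ 0.23  0.31  1.75 -0.    1.08  0.4 ]
slide [ 0.0148 -0.0043  0.149 ] rot [ 0.0005  0.0003 -0.0046] mm 59.9
```

View pics/c2.png

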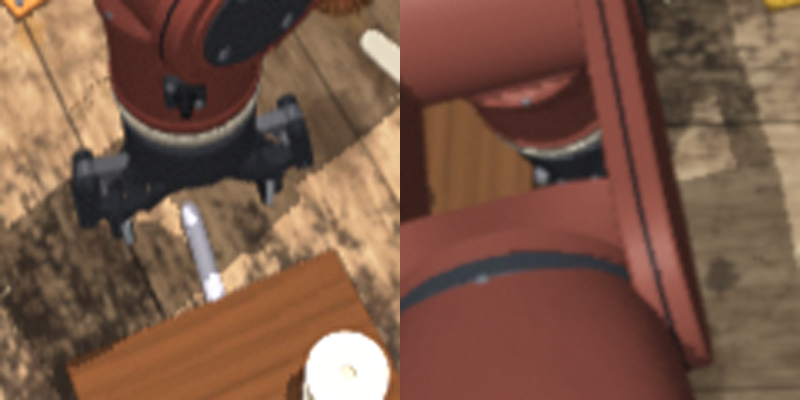

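The picture shows the open gripper straddling the rod's free end in front of the ledge, with the rod running from (190,210) to (215,295) in the left crop. Going down and gripping.

{"api": "move_arm", "payload": {
  "rot": [
    [0,0,0],
    [0,0,0],
    [0,0,0],
    [0,0,0],
    [0,0,0],
    [0,0,0],
    [0,0,0],
    [0,0,0]
  ],
  "slide": [
    [0.015,-0.004,0.1],
    [0.015,-0.004,0.15],
    [0.015,-0.004,0.15],
    [0.015,-0.004,0.15],
    [0.015,-0.004,0.15],
    [0.015,-0.004,0.15],
    [0.015,-0.004,0.15],
    [0.015,-0.004,0.15]
  ],
  "grip": [1,1,1,-1,-1,-1,-1,-1],
  "newtons": 60
}}

```text
time: 3.3
position: [0.5501, 0.217, 0.0215]
orientation: [0.764, 0.646, 0.001, 0.0]
ft_force: [0.0, -0.7, 8.9]
finger_gap: 0.0127
gripper_force: 32.0
```

{"api": "move_arm", "payload": {
  "rot": [
    [0,0,0],
    [0,0,0],
    [0,0,0]
  ],
  "slide": [
    [0,0,0],
    [0,0,0],
    [0,0,0]
  ],
  "grip": [-1,-1,-1]
}}

```text
time: 3.6
position: [0.5502, 0.217, 0.0216]
orientation: [0.764, 0.646, 0.0, 0.0]
ft_force: [-1.3, -0.9, 5.8]
finger_gap: 0.0114
gripper_force: 58.7
```

```bash
python3 - <<'E'
from plan import *
plan((.5498-.161*.11,.216-.987*.11,.022),80.7)
E
```

```text
t 3.6 pos [0.5502 0.217  0.0216] yaw 80.44 z [ 0.0009  0.0001 -1.    ] gap 0.0114 gf 58.7 F [-1.3 -0.9  5.8] J [ 0.24  0.41  1.76 -0.    0.97  0.41]
slide [-0.2776  0.0009 -0.0011] rot [ 0.0009 -0.0002 -0.0043] mm 111.0
```

{"api": "move_arm", "payload": {
  "rot": [
    [0,0,0],
    [0,0,0],
    [0,0,0],
    [0,0,0],
    [0,0,0],
    [0,0,0],
    [0,0,0],
    [0,0,0]
  ],
  "slide": [
    [-0.02,0,-0.004],
    [-0.06,0,-0.004],
    [-0.1,0,-0.004],
    [-0.15,0,-0.004],
    [-0.2,0,-0.004],
    [-0.25,0,-0.004],
    [-0.28,0.001,-0.004],
    [-0.28,0.001,-0.004]
  ],
  "grip": [-1,-1,-1,-1,-1,-1,-1,-1]
}}

```text
time: 4.4
position: [0.5309, 0.1043, 0.0221]
orientation: [0.764, 0.645, -0.0, -0.0]
ft_force: [0.2, -0.0, -1.1]
finger_gap: 0.0114
gripper_force: 58.7
```

```bash
python3 - <<'E'
from plan import *
plan((.5498-.161*.15,.216-.987*.15,.022),80.7)
s=read_camera("side")[:,:,::-1]
cv2.imwrite("pics/c3.png",cv2.resize(s[160:310,160:310],(600,600),interpolation=2))
E
```

```text
t 4.4 pos [0.5309 0.1043 0.0221] yaw 80.28 z [-0.0008 -0.0004 -1.    ] gap 0.0114 gf 58.7 F [ 0.2 -0.  -1.1] J [ 0.05  0.31  1.9  -0.    0.94  0.22]
slide [-0.0917  0.0025  0.0002] rot [-0.0007  0.0005 -0.007 ] mm 36.7
```

View pics/c3.png

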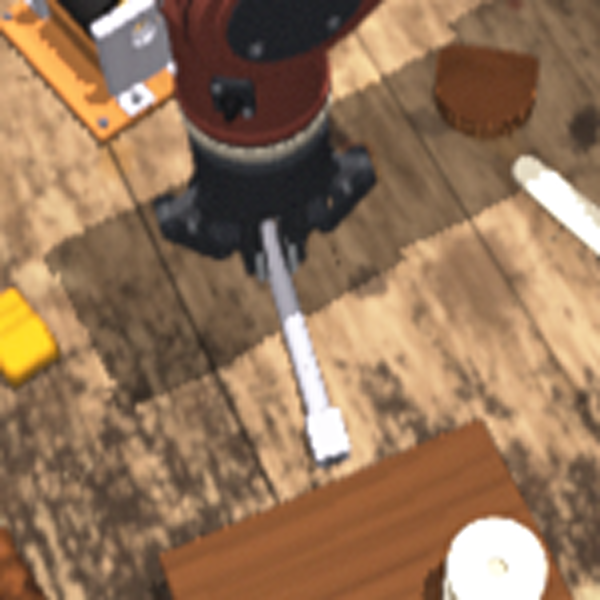

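The picture shows the spindle fully out, with the head at (325,435) in the crop, clear of the ledge and lying flat side up. Next I turn it to the frame's yaw, set it down and release.

{"api": "move_arm", "payload": {
  "rot": [
    [0,0,0],
    [0,0,-0.1],
    [0,0,-0.2],
    [0,0,-0.3],
    [0,0,-0.395],
    [0,0,-0.395],
    [0,0,-0.395],
    [0,0,-0.395]
  ],
  "slide": [
    [0,0,-0.012],
    [-0.02,0.008,-0.012],
    [-0.04,0.016,-0.012],
    [-0.06,0.025,-0.012],
    [-0.069,0.03,-0.012],
    [-0.069,0.03,-0.008],
    [-0.069,0.03,-0.002],
    [-0.069,0.03,0.001]
  ],
  "grip": [-1,-1,-1,-1,-1,-1,-1,-1]
}}

```text
time: 5.25
position: [0.5385, 0.0778, 0.0217]
orientation: [0.615, 0.788, -0.0, -0.0]
ft_force: [-0.0, 0.1, 2.9]
finger_gap: 0.0117
gripper_force: 59.3
```

{"api": "move_arm", "payload": {
  "rot": [
    [0,0,0],
    [0,0,0],
    [0,0,0],
    [0,0,0],
    [0,0,0],
    [0,0,0],
    [0,0,0],
    [0,0,0]
  ],
  "slide": [
    [0,0,0],
    [0,0,0],
    [0,0,0],
    [0,0,0],
    [0,0,0],
    [0,0,0],
    [0,0,0],
    [0,0,0]
  ],
  "grip": [-1,-1,1,1,1,1,1,1]
}}

```text
time: 6.05
position: [0.5387, 0.0771, 0.0219]
orientation: [0.615, 0.789, 0.0, 0.0]
ft_force: [0.6, 0.2, -0.4]
finger_gap: 0.0854
gripper_force: 0.0
```

```bash
python3 - <<'E'
from plan import *
from meas import comps
plan((.5,.2,.022),104)
s=read_camera("side")[:,:,::-1].copy()
cv2.imwrite("pics/c4.png",cv2.resize(s[160:310,160:310],(600,600),interpolation=2))
comps("side",s,(215,205,275,285),150,60,"sp")
E
```

```text
t 6.05 pos [0.5387 0.0771 0.0219] yaw 104.13 z [ 0.0001  0.     -1.    ] gap 0.0854 gf 0.0 F [ 0.6  0.2 -0.4] J [-0.    0.31  1.89  0.    0.94 -0.25]
slide [ 0.3215 -0.0188 -0.0002] rot [ 0.0001 -0.      0.0021] mm 128.8
sp 335 c [239.4 236.6] ends [215.2 211.8] [256.7 254.2] wh [59.4  8.5]
```

View pics/c4.png

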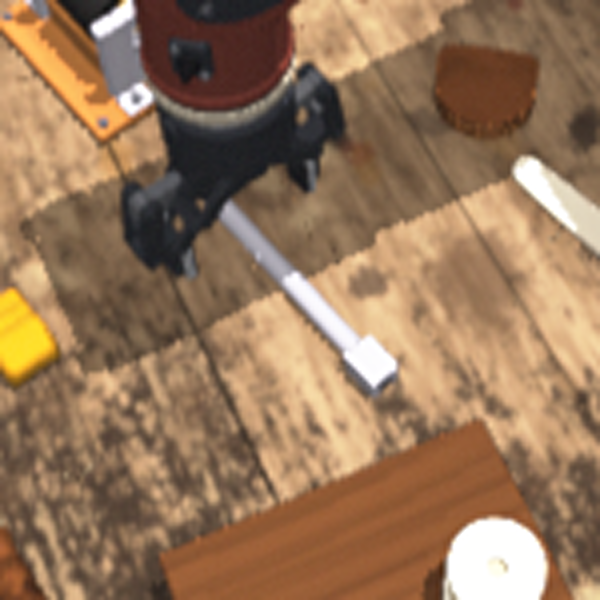

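The picture shows the spindle on the bench with its head at crop (371,362), about side pixel (252.6,250.3), flat side up and aligned with the open gripper.

```bash
python3 - <<'E'
from plan import *
H=onz("side",252.6,250.3,.02);A=onz("side",160+290/4-.4,160+278/4-.4,.0155)
B=onz("side",160+232/4-.4,160+209/4-.4,.0135);S=onz("side",160+356/4-.4,160+344/4-.4,.018)
print("head",H,"shoulder",S,"mid",A,"front",B)
d=H-B;print("yaw",np.degrees(np.arctan2(d[1],d[0])))
h=np.array([H[0],H[1],.022]);plan(h,104)
E
```

```text
head [0.5098 0.197  0.02  ] shoulder [0.5126 0.1813 0.018 ] mid [0.5288 0.1231 0.0155] front [0.5408 0.062  0.0135]
yaw 102.92929273322366
t 6.1 pos [0.5386 0.0771 0.0219] yaw 104.12 z [ 0.  0. -1.] gap 0.0853 gf 0.0 F [-0.1  0.6 -0.3] J [-0.    0.31  1.89  0.    0.94 -0.25]
slide [ 0.3082  0.0033 -0.0002] rot [0.     0.     0.0021] mm 123.3
```

{"api": "move_arm", "payload": {
  "rot": [
    [0,0,0],
    [0,0,0],
    [0,0,0],
    [0,0,0],
    [0,0,0],
    [0,0,0],
    [0,0,0],
    [0,0,0]
  ],
  "slide": [
    [0.1,0.002,0],
    [0.2,0.003,0],
    [0.313,0.003,0],
    [0.313,0.003,0],
    [0.313,0.003,0],
    [0.313,0.003,0],
    [0.313,0.003,0],
    [0.313,0.003,0]
  ],
  "grip": [1,1,1,1,1,-1,-1,-1],
  "newtons": 80
}}

```text
time: 6.9
position: [0.5097, 0.1977, 0.0219]
orientation: [0.615, 0.788, -0.0, 0.0]
ft_force: [-0.2, -0.6, -0.0]
finger_gap: 0.0437
gripper_force: 0.0
```

{"api": "move_arm", "payload": {
  "rot": [
    [0,0,0],
    [0,0,0],
    [0,0,0],
    [0,0,0],
    [0,0,0]
  ],
  "slide": [
    [0,0,0],
    [0,0,0],
    [0,0,0],
    [0,0,0],
    [0,0,0]
  ],
  "grip": [-1,-1,-1,-1,-1]
}}

```text
time: 7.4
position: [0.5096, 0.1986, 0.0222]
orientation: [0.615, 0.789, 0.0, 0.0]
ft_force: [0.4, -3.0, 3.1]
finger_gap: 0.0184
gripper_force: 78.5
```

```bash
python3 - <<'E'
from plan import *
b=np.array([.5475,-.0541]);d=np.array([-.242,.970])
o=get_obs();p=o["position"][:2]-b
print("along",p@d,"lat",p@np.array([.97,.242]))
q=b+d*.260
plan((*q,.074),104)
E
```

```text
along 0.2542940376311432 lat 0.024435357931575953
t 7.4 pos [0.5096 0.1986 0.0222] yaw 104.13 z [ 0.0007 -0.0002 -1.    ] gap 0.0184 gf 78.5 F [ 0.4 -3.   3.1] J [ 0.23  0.32  1.88 -0.    0.94 -0.02]
slide [ 0.014  -0.061  -0.1296] rot [0.0006 0.0004 0.0021] mm 57.6
```

{"api": "move_arm", "payload": {
  "rot": [
    [0,0,0],
    [0,0,0],
    [0,-0.019,0.002],
    [0,-0.019,0.002],
    [0,-0.019,0.002],
    [0,-0.019,0.002],
    [0,-0.019,0.002]
  ],
  "slide": [
    [0,0,-0.05],
    [0,0,-0.1],
    [0.014,-0.03,-0.13],
    [0.014,-0.061,-0.13],
    [0.014,-0.061,-0.13],
    [0.014,-0.061,-0.13],
    [0.014,-0.061,-0.13]
  ],
  "grip": [-1,-1,-1,-1,-1,-1,-1]
}}

```text
time: 8.1
position: [0.4844, 0.1984, 0.0735]
orientation: [0.616, 0.788, -0.006, 0.008]
ft_force: [1.1, 0.5, -1.1]
finger_gap: 0.018
gripper_force: 78.5
```

```bash
python3 - <<'E'
from plan import *
from meas import comps
plan((.5,.2,.0742),104)
t=read_camera("top")[:,:,::-1].copy();s=read_camera("side")[:,:,::-1].copy()
cv2.imwrite("pics/top5.png",t);cv2.imwrite("pics/side5.png",s)
cv2.imwrite("pics/c5.png",np.hstack([cv2.resize(s[140:260,150:270],(400,400),interpolation=2),cv2.resize(t[110:230,190:310],(400,400),interpolation=2)]))
E
```

```text
t 8.1 pos [0.4844 0.1984 0.0735] yaw 104.0 z [ 0.0045 -0.0192 -0.9998] gap 0.018 gf 78.5 F [ 1.1  0.5 -1.1] J [ 0.25  0.19  1.93 -0.02  1.03  0.02]
slide [-0.0055  0.0388 -0.0016] rot [-0.0002  0.0188  0.    ] mm 15.7
```

View pics/c5.png

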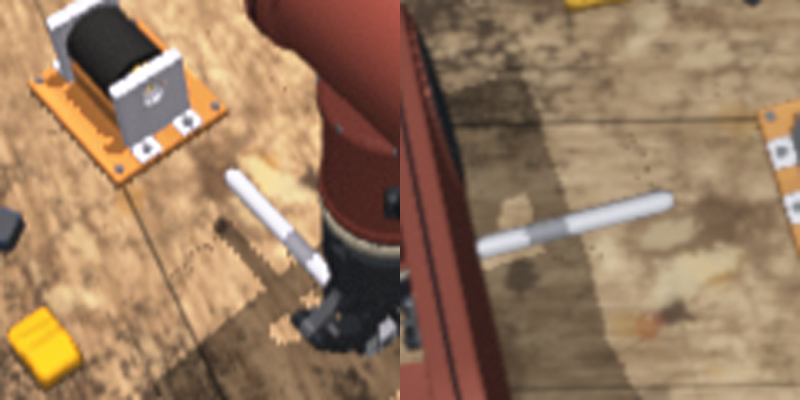

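Both crops show the spindle held level in front of the frame. The tip is at (232,177) in the left (side) crop and (670,200) in the right (top) crop. Next I triangulate its axis.

```bash
cat > axis.py <<'E'
from plan import *
def line(n,im,box,lv=100,ms=45):
    x0,y0,x1,y1=box;h=cv2.cvtColor(im,cv2.COLOR_BGR2HSV)[y0:y1,x0:x1]
    m=((h[...,2]>lv)&(h[...,1]<ms)).astype(np.uint8)
    k,l,st,_=cv2.connectedComponentsWithStats(m);i=1+st[1:,4].argmax()
    ys,xs=np.where(l==i);p=np.c_[xs+x0,ys+y0].astype(np.float32)
    vx,vy,cx,cy=cv2.fitLine(p,cv2.DIST_L2,0,.01,.01).ravel();v=np.array([vx,vy]);q=(p-[cx,cy])@v
    w=cv2.minAreaRect(p)[1];print(n,len(p),"wh",np.round(w,1))
    return np.array([cx,cy])+v*q.min(),np.array([cx,cy])+v*q.max()
def axis3(t,s,bt,bs):
    a=line("top",t,bt);b=line("side",s,bs);print(a,b)
    N=[np.cross(ray(n,*e[0])[1],ray(n,*e[1])[1]) for n,e in(("top",a),("side",b))]
    N=[x/np.linalg.norm(x) for x in N];d=np.cross(*N);d/=np.linalg.norm(d);d*=np.sign(d[1])
    c=[N[0]@ray("top",0,0)[0],N[1]@ray("side",0,0)[0]]
    P=np.linalg.lstsq(np.array([N[0],N[1],d]),np.array([c[0],c[1],0]),rcond=None)[0]
    return P,d,a,b
E
python3 - <<'E'
from axis import *
t=cv2.imread("pics/top5.png");s=cv2.imread("pics/side5.png")
P,d,a,b=axis3(t,s,(214,160,280,188),(210,180,246,226))
print("dir",d,"yaw",np.degrees(np.arctan2(d[1],d[0])),"pitch deg",np.degrees(np.arcsin(d[2])))
at=lambda y:P+d*(y-P[1])/d[1]
print("at y=.2",at(.2),"y=.03",at(.03))
ta=max(a,key=lambda e:e[0]);tb=min(b,key=lambda e:e[1]);print("tip",two(ta,tb))
b0=np.array([.5475,-.0541]);n=np.array([.97,.242])
for y in(.03,.1,.2): print("lat",y,(at(y)[:2]-b0)@n)
E
```

```text
top 413 wh [ 7.1 60. ]
side 232 wh [42.6  5.7]
(array([213.2412, 184.0948], dtype=float32), array([271.2469, 168.9454], dtype=float32)) (array([217.9731, 190.9343], dtype=float32), array([246.6737, 222.4771], dtype=float32))
dir [-0.2297  0.9728 -0.0309] yaw 103.28785507850316 pitch deg -1.772027361793673
at y=.2 [0.4862 0.2    0.0599] y=.03 [0.5263 0.03   0.0653]
tip (array([0.5245, 0.0382, 0.0662]), np.float64(0.0008670731870190793))
lat 0.03 -0.0002099168331263293
lat 0.1 0.00069439951284294
lat 0.2 0.001986280007084673
```

```bash
cat >> plan.py <<'E'
def tgt(along,lat,z,yaw,pitch):
    q=np.array([.5475,-.0541])+np.array([-.242,.970])*along+np.array([.97,.242])*lat
    p=get_obs()["position"][:2]-[.5475,-.0541];print("along",p@[-.242,.97],"lat",p@[.97,.242]);plan((*q,z),yaw,pitch)
E
python3 -c "
from plan import *
tgt(.175,-.002,.075,104.7,-.35)"
```

```text
along 0.2600411047169605 lat -4.478297839329015e-05
t 8.2 pos [0.4845 0.1983 0.0736] yaw 103.99 z [ 0.0045 -0.0193 -0.9998] gap 0.0181 gf 78.5 F [ 0.3 -1.2 -1.5] J [ 0.25  0.19  1.93 -0.02  1.03  0.02]
slide [-0.2129 -0.0048  0.0006] rot [-0.0005  0.0131 -0.0118] mm 85.2
```

{"api": "move_arm", "payload": {
  "rot": [
    [0,0.013,-0.012],
    [0,0.013,-0.012],
    [0,0.013,-0.012],
    [0,0.013,-0.012],
    [0,0.013,-0.012],
    [0,0.013,-0.012],
    [0,0.013,-0.012]
  ],
  "slide": [
    [-0.06,-0.005,0],
    [-0.12,-0.005,0],
    [-0.18,-0.005,0.001],
    [-0.213,-0.005,0.001],
    [-0.213,-0.005,0.001],
    [-0.213,-0.005,0.001],
    [-0.213,-0.005,0.001]
  ],
  "grip": [-1,-1,-1,-1,-1,-1,-1]
}}

```text
time: 8.9
position: [0.5026, 0.116, 0.0751]
orientation: [0.61, 0.792, -0.002, 0.002]
ft_force: [-0.0, 0.4, -0.6]
finger_gap: 0.018
gripper_force: 78.5
```

```bash
python3 - <<'E'
from axis import *
tgt(.150,-.002,.075,104.7,-.35)
t=read_camera("top")[:,:,::-1].copy();s=read_camera("side")[:,:,::-1].copy()
cv2.imwrite("pics/top6.png",t);cv2.imwrite("pics/side6.png",s)
cv2.imwrite("pics/c6.png",np.hstack([cv2.resize(s[130:210,160:240],(400,400),interpolation=2),cv2.resize(t[120:200,250:330],(400,400),interpolation=2)]))
E
```

```text
along 0.17583408766840192 lat -0.0023494996268564536
t 8.9 pos [0.5026 0.116  0.0751] yaw 104.76 z [ 0.0011 -0.0058 -1.    ] gap 0.018 gf 78.5 F [-0.   0.4 -0.6] J [ 0.08  0.16  1.95 -0.01  1.03 -0.18]
slide [-0.0648  0.      0.0005] rot [-0.0004 -0.0002  0.001 ] mm 25.9
```

View pics/c6.png

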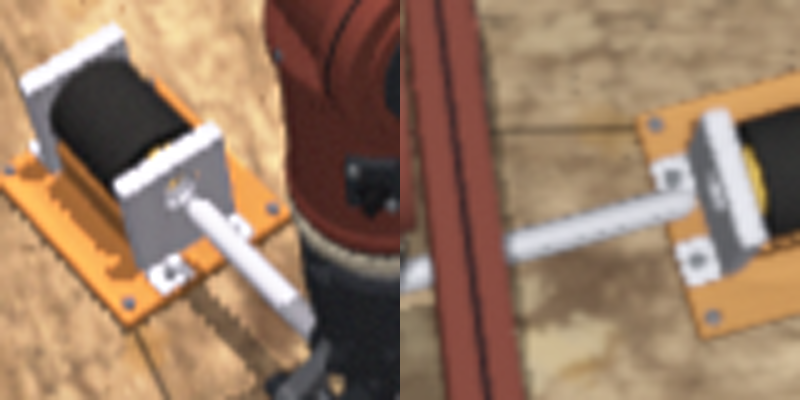

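The left crop shows the tip at (195,203) just in front of the bore at (181,188). In the right crop the shaft at (690,203) points at the bore mark at (717,192), so both views line up. Entering slowly.

{"api": "move_arm", "payload": {
  "rot": [
    [0,0,0],
    [0,0,0],
    [0,0,0],
    [0,0,0],
    [0,0,0],
    [0,0,0]
  ],
  "slide": [
    [-0.015,0,0],
    [-0.03,0,0],
    [-0.04,0,0],
    [-0.05,0,0],
    [-0.065,0,0],
    [-0.065,0,0]
  ],
  "grip": [-1,-1,-1,-1,-1,-1]
}}

```text
time: 9.6
position: [0.5098, 0.0892, 0.0754]
orientation: [0.611, 0.792, -0.002, 0.003]
ft_force: [1.1, 0.2, -0.8]
finger_gap: 0.018
gripper_force: 78.5
```

```bash
python3 - <<'E'
from axis import *
tgt(.12,-.002,.075,104.3,-.35);print(get_obs()["ft_torque"])
t=read_camera("top")[:,:,::-1].copy();s=read_camera("side")[:,:,::-1].copy()
cv2.imwrite("pics/top7.png",t);cv2.imwrite("pics/side7.png",s)
P,d,a,b=axis3(t,s,(274,158,307,176),(200,171,222,200))
print("dir",d,"yaw",np.degrees(np.arctan2(d[1],d[0])),"pitch",np.degrees(np.arcsin(d[2])))
at=lambda y:P+d*(y-P[1])/d[1]
for y in(-.054,0,.05): print(at(y),"lat",(at(y)[:2]-[.5475,-.0541])@np.array([.97,.242]))
E
```

```text
along 0.14815307307914427 lat -0.001860226225818884
t 9.6 pos [0.5098 0.0892 0.0754] yaw 104.68 z [ 0.0017 -0.0063 -1.    ] gap 0.018 gf 78.5 F [ 1.1  0.2 -0.8] J [ 0.02  0.17  1.94 -0.01  1.03 -0.23]
slide [-0.0705 -0.0012  0.0016] rot [0.0001 0.0004 0.0064] mm 28.2
[ 0.0732  0.0454 -0.0387]
top 115 wh [ 6.8 17.5]
side 126 wh [21.2  7.8]
(array([289.4941, 164.1978], dtype=float32), array([306.407 , 159.4498], dtype=float32)) (array([200.7484, 170.427 ], dtype=float32), array([213.7586, 187.4192], dtype=float32))
dir [-0.2044  0.9505 -0.2342] yaw 102.137927580043 pitch -13.544278384843174
[ 0.545  -0.054   0.0792] lat -0.0024023942722836474
[0.5334 0.     0.0659] lat -0.0005999655264778969
[0.5226 0.05   0.0536] lat 0.001068949978897775
```

The tip entered with no force (that last fit was on too short a piece to use). Continuing through the roller.

{"api": "move_arm", "payload": {
  "rot": [
    [0,0,0],
    [0,0,0],
    [0,0,0],
    [0,0,0],
    [0,0,0],
    [0,0,0]
  ],
  "slide": [
    [-0.02,0,0],
    [-0.04,0,0.001],
    [-0.06,0,0.001],
    [-0.08,0,0.001],
    [-0.1,0,0.001],
    [-0.1,0,0.001]
  ],
  "grip": [-1,-1,-1,-1,-1,-1]
}}

```text
time: 10.3
position: [0.5201, 0.0502, 0.0753]
orientation: [0.611, 0.792, -0.002, 0.003]
ft_force: [0.0, 0.0, -0.8]
finger_gap: 0.0181
gripper_force: 78.5
```

```bash
python3 - <<'E'
from axis import *
tgt(.085,-.002,.075,104.3,-.35);print(get_obs()["ft_torque"])
E
```

```text
along 0.10776332485956612 lat -0.0013086337865609587
t 10.3 pos [0.5201 0.0502 0.0753] yaw 104.65 z [ 0.0018 -0.0064 -1.    ] gap 0.0181 gf 78.5 F [ 0.   0.  -0.8] J [-0.05  0.18  1.93 -0.01  1.03 -0.3 ]
slide [-0.057  -0.0024  0.0012] rot [0.0002 0.0005 0.0059] mm 22.8
[0.0343 0.0331 0.0011]
```

{"api": "move_arm", "payload": {
  "rot": [
    [0,0,0],
    [0,0,0],
    [0,0,0],
    [0,0,0],
    [0,0,0],
    [0,0,0],
    [0,0,0],
    [0,0,0]
  ],
  "slide": [
    [-0.02,-0.001,0.001],
    [-0.04,-0.002,0.001],
    [-0.057,-0.002,0.001],
    [-0.065,-0.002,0.001],
    [-0.073,-0.002,0.001],
    [-0.081,-0.002,0.001],
    [-0.089,-0.002,0.001],
    [-0.089,-0.002,0.001]
  ],
  "grip": [-1,-1,-1,-1,-1,-1,-1,-1]
}}

```text
time: 11.1
position: [0.5281, 0.0164, 0.0751]
orientation: [0.611, 0.792, -0.002, 0.003]
ft_force: [0.2, 0.1, -1.0]
finger_gap: 0.0181
gripper_force: 78.5
```

```bash
python3 - <<'E'
from axis import *
tgt(.045,-.002,.075,104.3,-.35);print(get_obs()["ft_torque"])
E
```

```text
along 0.07312930046196235 lat -0.0017587290676751195
t 11.1 pos [0.5281 0.0164 0.0751] yaw 104.72 z [ 0.0016 -0.0062 -1.    ] gap 0.0181 gf 78.5 F [ 0.2  0.1 -1. ] J [-0.11  0.19  1.92 -0.01  1.03 -0.37]
slide [-0.0704 -0.0015  0.0006] rot [0.     0.0002 0.007 ] mm 28.2
[ 0.1157  0.0149 -0.0295]
```

The tip is now in the far bore with no force.

{"api": "move_arm", "payload": {
  "rot": [
    [0,0,0],
    [0,0,0],
    [0,0,0],
    [0,0,0],
    [0,0,0],
    [0,0,0],
    [0,0,0]
  ],
  "slide": [
    [-0.015,0,0.001],
    [-0.03,-0.001,0.001],
    [-0.045,-0.001,0.001],
    [-0.06,-0.001,0.001],
    [-0.075,-0.002,0.001],
    [-0.09,-0.002,0.001],
    [-0.09,-0.002,0.001]
  ],
  "grip": [-1,-1,-1,-1,-1,-1,-1]
}}

```text
time: 11.8
position: [0.5366, -0.0192, 0.0749]
orientation: [0.611, 0.792, -0.002, 0.003]
ft_force: [-0.1, -0.1, -0.7]
finger_gap: 0.018
gripper_force: 78.5
```

```bash
python3 - <<'E'
from axis import *
tgt(.02,-.002,.075,104.3,-.35);print(get_obs()["ft_torque"])
E
```

```text
along 0.036504422241006376 lat -0.002092316874142172
t 11.8 pos [ 0.5366 -0.0192  0.0749] yaw 104.68 z [ 0.0017 -0.0063 -1.    ] gap 0.018 gf 78.5 F [-0.1 -0.1 -0.7] J [-0.18  0.21  1.89 -0.01  1.03 -0.43]
slide [-0.0413 -0.0003  0.0001] rot [0.0001 0.0004 0.0063] mm 16.5
[ 0.0524  0.004  -0.0114]
```

{"api": "move_arm", "payload": {
  "rot": [
    [0,0,0],
    [0,0,0],
    [0,0,0],
    [0,0,0],
    [0,0,0],
    [0,0,0]
  ],
  "slide": [
    [-0.012,0,0],
    [-0.024,0,0],
    [-0.036,0,0],
    [-0.044,0,0],
    [-0.044,0,0],
    [-0.044,0,0]
  ],
  "grip": [-1,-1,-1,-1,-1,-1]
}}

```text
time: 12.4
position: [0.5408, -0.0353, 0.0749]
orientation: [0.611, 0.792, -0.002, 0.002]
ft_force: [-0.3, 0.2, -0.6]
finger_gap: 0.018
gripper_force: 78.5
```

{"api": "move_arm", "payload": {
  "rot": [
    [0,0,0],
    [0,0,0],
    [0,0,0]
  ],
  "slide": [
    [-0.003,0,0],
    [-0.005,0,0],
    [-0.005,0,0]
  ],
  "grip": [-1,-1,-1]
}}

```text
time: 12.7
position: [0.5414, -0.0373, 0.075]
orientation: [0.611, 0.792, -0.002, 0.002]
ft_force: [1.1, -0.2, -0.6]
finger_gap: 0.0179
gripper_force: 78.5
```

```bash
python3 - <<'E'
from axis import *
tgt(.015,-.002,.075,104.3,-.35)
E
```

```text
along 0.017820991633896548 lat -0.0018722928165449413
t 12.7 pos [ 0.5414 -0.0373  0.075 ] yaw 104.73 z [ 0.0015 -0.0061 -1.    ] gap 0.0179 gf 78.5 F [ 1.1 -0.2 -0.6] J [-0.21  0.22  1.88 -0.01  1.04 -0.46]
slide [-0.0071 -0.0004  0.0001] rot [-0.      0.0002  0.0072] mm 2.8
```

{"api": "move_arm", "payload": {
  "rot": [
    [0,0,0],
    [0,0,0],
    [0,0,0]
  ],
  "slide": [
    [-0.002,0,0],
    [-0.004,0,0],
    [-0.004,0,0]
  ],
  "grip": [-1,-1,-1]
}}

```text
time: 13.0
position: [0.5418, -0.0389, 0.075]
orientation: [0.611, 0.792, -0.002, 0.002]
ft_force: [0.3, 0.2, -0.5]
finger_gap: 0.0183
gripper_force: 78.5
```

{"api": "move_arm", "payload": {
  "rot": [
    [0,0,0],
    [0,0,0],
    [0,0,0]
  ],
  "slide": [
    [-0.002,0,0],
    [-0.004,0,0],
    [-0.004,0,0]
  ],
  "grip": [-1,-1,-1]
}}

```text
time: 13.3
position: [0.542, -0.0397, 0.075]
orientation: [0.611, 0.792, -0.002, 0.002]
ft_force: [-1.7, 5.4, -0.3]
finger_gap: 0.0181
gripper_force: 78.7
```

{"api": "move_arm", "payload": {
  "rot": [
    [0,0,0],
    [0,0,0],
    [0,0,0]
  ],
  "slide": [
    [-0.002,0,0],
    [-0.003,0,0],
    [-0.003,0,0]
  ],
  "grip": [-1,-1,-1]
}}

```text
time: 13.6
position: [0.5419, -0.0398, 0.0749]
orientation: [0.611, 0.792, -0.001, 0.001]
ft_force: [-1.9, 8.9, 2.5]
finger_gap: 0.0181
gripper_force: 78.9
```

Contact came at 15 mm, as predicted for the shoulder against the cheek. I'll push a little firmer, then release.

{"api": "move_arm", "payload": {
  "rot": [
    [0,0,0],
    [0,0,0],
    [0,0,0],
    [0,0,0]
  ],
  "slide": [
    [-0.002,0,0],
    [-0.004,0,0],
    [-0.004,0,0],
    [-0.004,0,0]
  ],
  "grip": [-1,-1,-1,-1]
}}

```text
time: 14.0
position: [0.542, -0.0399, 0.0749]
orientation: [0.611, 0.792, -0.001, 0.0]
ft_force: [-2.6, 15.7, 4.3]
finger_gap: 0.018
gripper_force: 79.3
```

{"api": "move_arm", "payload": {
  "rot": [
    [0,0,0],
    [0,0,0],
    [0,0,0],
    [0,0,0],
    [0,0,0],
    [0,0,0],
    [0,0,0]
  ],
  "slide": [
    [0,0,0],
    [0,0,0],
    [0,0,0],
    [0,0,0],
    [0,0,0],
    [0,0,0],
    [0,0,0]
  ],
  "grip": [0,1,1,1,1,1,1]
}}

```text
time: 14.7
position: [0.5429, -0.0432, 0.075]
orientation: [0.611, 0.792, -0.002, 0.002]
ft_force: [0.5, -0.6, 0.3]
finger_gap: 0.0854
gripper_force: 0.0
```

{"api": "move_arm", "payload": {
  "rot": [
    [0,0,0],
    [0,0,0],
    [0,0,0],
    [0,0,0],
    [0,0,0],
    [0,0,0],
    [0,0,0],
    [0,0,0]
  ],
  "slide": [
    [0.02,0,-0.05],
    [0.02,0,-0.1],
    [0.02,0,-0.2],
    [0.02,0,-0.3],
    [0.02,0,-0.3],
    [0.02,0,-0.3],
    [0.02,0,-0.3],
    [0.02,0,-0.3]
  ],
  "grip": [1,1,1,1,1,1,1,1]
}}

```text
time: 15.5
position: [0.5395, -0.0344, 0.1931]
orientation: [0.611, 0.792, -0.003, 0.001]
ft_force: [-0.5, -0.4, -0.7]
finger_gap: 0.0856
gripper_force: 0.0
```

```bash
python3 - <<'E'
from axis import *
print(get_obs()["time"])
s=read_camera("side")[:,:,::-1].copy();t=read_camera("top")[:,:,::-1].copy()
cv2.imwrite("pics/c8.png",np.hstack([cv2.resize(s[120:200,150:230],(400,400),interpolation=2),cv2.resize(t[110:200,290:380],(400,400),interpolation=2)]))
E
```

```text
15.5
```

View pics/c8.png

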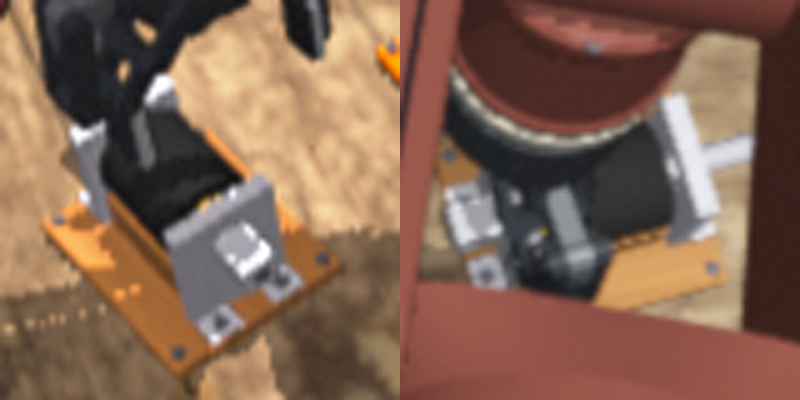

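The picture shows the head on the near cheek at (243,248) in the left crop, the tip out beyond the far cheek at (735,152) in the right crop, and the roller in place. I'll clear the arm and check the seat closely.

{"api": "move_arm", "payload": {
  "rot": [
    [0,0,0],
    [0,0,0],
    [0,0,0],
    [0,0,0],
    [0,0,0],
    [0,0,0],
    [0,0,0],
    [0,0,0]
  ],
  "slide": [
    [0,0,-0.1],
    [0.1,-0.05,-0.15],
    [0.2,-0.1,-0.15],
    [0.3,-0.15,-0.15],
    [0.4,-0.2,-0.15],
    [0.5,-0.25,-0.15],
    [0.6,-0.3,-0.15],
    [0.6,-0.3,-0.15]
  ],
  "grip": [1,1,1,1,1,1,1,1]
}}

```text
time: 16.4
position: [0.3603, 0.1704, 0.2527]
orientation: [0.608, 0.794, -0.002, 0.001]
ft_force: [0.6, -0.2, 1.5]
finger_gap: 0.0853
gripper_force: 0.0
```

```bash
python3 - <<'E'
from axis import *
print(get_obs()["time"],get_obs()["position"])
s=read_camera("side")[:,:,::-1].copy();t=read_camera("top")[:,:,::-1].copy()
cv2.imwrite("pics/top9.png",t);cv2.imwrite("pics/side9.png",s)
cv2.imwrite("pics/c9.png",np.hstack([cv2.resize(s[130:195,155:220],(400,400),interpolation=2),cv2.resize(t[115:195,295:375],(400,400),interpolation=2)]))
d=np.array([-.242,.97,0]);b=np.array([.5475,-.0541,.062])
for a in(0,.013,.026): print(a,[proj(n,b+d*a+[0,0,.008]).round(1) for n in("top","side")])
print("tip exp",proj("top",b-d*.15),proj("side",b-d*.15))
E
```

```text
16.4 [0.3603 0.1704 0.2527]
0 [array([313.8, 157. ]), array([195. , 166.1])]
0.013 [array([308. , 158.6]), array([198. , 169.2])]
0.026 [array([302.3, 160.1]), array([201.1, 172.4])]
tip exp [379.0601 140.2256] [163.0045 133.9632]
```

View pics/c9.png

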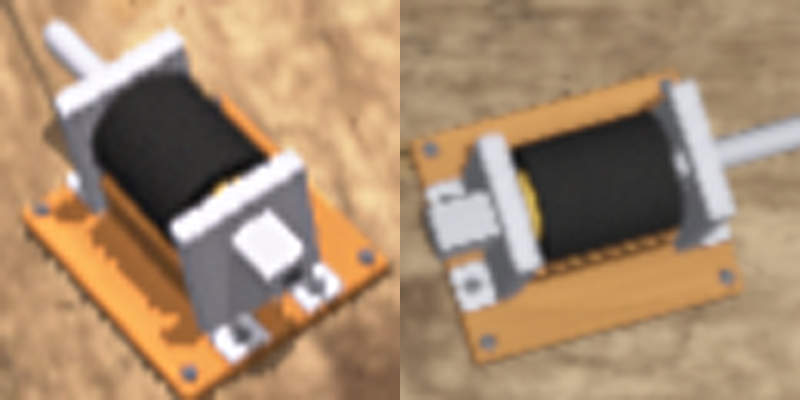

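The spindle passes through both cheeks and the roller, with the head flat at the near cheek: side (270,245), top (465,220) in the crops. One numeric check of the seating before handing in.

```bash
python3 - <<'E'
from axis import *
t=cv2.imread("pics/top9.png");s=cv2.imread("pics/side9.png")
a=line("top",t,(359,130,395,152),120,45);b=line("side",s,(158,128,176,146),120,45);print(a,b)
P,e=two(max(a,key=lambda q:q[0])+[.5,0],min(b,key=lambda q:q[1]));print("tip",P,e,"along",(P[:2]-[.5475,-.0541])@np.array([-.242,.97]))
# head top face, cheek-side edge vs cheek outer face, along the axis in side view
h=cv2.cvtColor(s,cv2.COLOR_BGR2HSV)
u0=np.array(proj("side",[.5475+.242*.01,-.0541-.0097,.0705]));u1=np.array(proj("side",[.5475-.242*.035,-.0541+.97*.035,.0705]))
for k in np.linspace(0,1,19):
    u=u0+(u1-u0)*k;print(round(-10+45*k,1),int(cv2.getRectSubPix(h[...,2],(1,1),tuple(map(float,u)))[0,0]),end="; ")
E
```

```text
top 142 wh [ 8.6 22.8]
side 96 wh [12. 13.]
(array([357.4281, 146.4748], dtype=float32), array([378.6843, 139.0911], dtype=float32)) (array([161.4633, 134.6741], dtype=float32), array([173.8055, 144.5004], dtype=float32))
tip [ 0.5876 -0.2012  0.0592] 0.0011607389336065151 along -0.15243127381046342
-10.0 211; -7.5 150; -5.0 123; -2.5 157; 0.0 234; 2.5 248; 5.0 251; 7.5 250; 10.0 250; 12.5 250; 15.0 250; 17.5 250; 20.0 251; 22.5 250; 25.0 236; 27.5 172; 30.0 98; 32.5 66; 35.0 89;
```

The tip is 152 ± 2 mm beyond bore_near (150 expected), and the head's face runs from 0 to 26 mm off the cheek. It is home, the roller is seated and the arm is clear.

```bash
python3 -c "
from plant import *
print(hand_in())"
```

```text
the job is handed in; nothing more can be done
None
```

The spindle is threaded plain end first through the near cheek, roller and far cheek, with its head against the near cheek to within the cameras' 1–2 mm and the roller still in the frame; handed in at about 16.5 s of the 56 s allowed.

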